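Collapse the ring-lamp boom to its next hole

TASK

The ring lamp on the bench stands too far out: shorten its telescoping boom by one hole, so that the lamp comes in over the culture dish. Press the sprung button down to free the inner tube, slide the tube inward, let the button spring up fully in the next hole (not the one after) and leave it locked there. Work gently, never forcing the tube against its lock or the button against its stop, and leave the other things on the bench where they are.

Things in the scene. Friction and masses are not known exactly. Their poses are not given: they have to be found in the camera images.
- stand: Boom stand, fixed. Origin on the bench below the button's start. A level aluminium outer tube, 44 mm wide, lies along the stand's y from -65 to +180 mm, underside 112, top 150 mm up, on a column at y = +125 mm with a grey foot 160 x 130 mm. The bright inner tube comes out of its -y end with the lamp; collapsing moves it along +y.
- slot (a point): Centre of the first hole, on top of the outer tube (150 mm up), under the button at the start. Axes as the stand's. A slot 10 mm wide runs from it along +y and widens into holes 20 mm long and 24 mm wide: the next is centred 38 to 50 mm along +y (it differs from stand to stand: find it by feel or sight), the last 44 mm beyond that.
- boom (a joint): Slide of the inner tube along the stand's +y, in m: 0 as it starts, locked in the first hole (with 1.5 mm of play each way), growing as the boom collapses; 38 to 50 mm when in the next hole. It drags with about 2 N, and about 1 N more while the button's shoulder rubs under the slot.
- button (a joint): How far the button is pressed, in m: 0 up, 7 mm at its stop. Sprung: about 4 N to start, 8 N at 5 mm, 9.6 N at the stop. Its round shoulder (17 mm wide, below the slot) is caught in a hole when up and passes under the slot from 4 mm down; between holes the slot holds it about 4 mm down; over a hole it springs up.
- saddle (a point): Centre of the floor of the button's black saddle, where to press: 162.5 mm up at rest. It rides with the inner tube. Floor 30 mm wide (x), 40 mm long (y) between upright lips 12 mm high, 5 mm thick at its -y and +y ends; sides open. A fingertip in it can press down, and push the tube by the +y lip even without pressing. More than 30 N on stand, tube or button bends the lock: failed.
- lens (a point): Centre of the lamp ring's underside, 121 mm above the bench, 225 mm from the saddle along the stand's -y. White ring, 112 mm across, 20 mm high, on the end of the inner tube.
- culture_dish: Bystander: clear round dish, 90 mm across, 16 mm high, on the bench near below the lamp. Origin at the centre of its underside, as for all the bystanders.
- reagent_bottle: Bystander: amber bottle, 52 mm across, 110 mm high.
- slide_box: Bystander: grey slide box, 85 x 105 x 30 mm.
- tip_rack: Bystander: white pipette-tip rack, 85 x 120 x 51 mm.
- beaker: Bystander: glass beaker, 70 mm across, 90 mm high.
- marker: Bystander: marker pen lying down, 135 mm long, 17 mm thick.

How it is judged:
By the outcome, as a careful person would: the job done as asked, in the order asked, and still so for the second after the job is handed in, with the robot touching nothing.
It also fails if it takes over 48 s, if anything falls off the work surface, if the arm or the gripper's body presses on something with over 40 N, if the wrist force passes 120 N, or if a joint passes its speed limit or range.

ROBOT

A 6-joint arm with a two-finger parallel gripper is mounted at the origin on the work surface. World frame = base frame: x ahead of the robot, y to its left, z up, the work surface at z = 0. Lengths are in mm, angles in rad, forces in N, time in s.
With the tool pointing down it reaches from about 275 to 750 mm from the base axis. Payload 10.2 kg.
Tool frame: the origin (TCP) lies midway between the tips of the shut fingers; the grasp point (between the pads) lies 19 mm behind it; z points along the fingers, y is the line along which they close (so a half turn about z gives the same grasp; the last joint's range is limited). The gripper opens to 85 mm and grips with 20 to 120 N. Pads are 22 mm wide; open, the fingers measure 114 mm over their backs; the gripper's body (76 mm by 85 mm) begins 54 mm behind the grasp point. The pads swing forward as they close: fully open they stand 13 mm farther back than shut.
Start: joints at [-1.428, 0.313, 1.498, -0, 1.331, -0.223], TCP at [187.778, -490.276, 231.294] pointing down, gripper open.
Joint ranges: [-2.94, 2.94], [-0.97, 2.17], [0.19, 2.56], [-1.23, 4.37], [0.02, 3.11], [-2.88, 2.88]. Speed limits (rad/s): [2.39, 2.39, 3.01, 3.14, 3.14, 3.14].

INTERFACE

Orientations are given as a unit quaternion [x, y, z, w].
In Python, from bench import arm, capture gives the robot as it stands.
- The arm moves only by the tool jog_arm, never from a script. Its argument "rows" is text: rows parted by semicolons, each of 7 numbers parted by spaces: the shift along the world's x, y, z in fractions of the full range, 1 being 25 cm, then the turn, a rotation vector about the world's x, y, z in normalised numbers (1 is 60 degrees), then the closure, from 0 (fully open) to 1 (shut). A call has exactly 5 rows; each row is the pose to reach, as a shift and turn from the pose commanded when the call began; what a row does not reach only later rows make up. A row lasts 1/12 s, in which the tool goes at most 41.7 mm and 7.16 degrees, less where a joint would pass 70% of its speed; a pose out of reach is approached as far as the arm can. Shift and turn numbers lie between -1 and 1, and a call with a number outside is refused. A call with a gripper value outside its range is refused whole. The fingers move at their own pace and stop on an object; "grip_force" is the grip in N (left out, the last holds). Time passes only in rows, so rows that repeat a pose let the fingers close, or fill a call up. It gives the time, the measured TCP pose, the force, the opening and the grip force at its end, in the units of the state.
- arm.sense(): the state, without advancing time (a new reading comes with each control period).
- capture(name): name is "side" or "top" or "wrist"; returns a dict with "image" (400x640x3 uint8, red, green, blue), "camera_matrix" (3x3 intrinsics, pixels), "rvec" (rotation vector, rad) and "tvec" (3), from world to camera coordinates, as OpenCV has them. Camera axes: x right, y down, z forward; pixel columns grow to the right and rows downward; lengths in mm; the calibration is good to about 2 mm. A picture is of the moment at which its call begins. There is no depth.
- arm.close_job(): hands the job in; it is judged then, once.
The state is a dict: "t": time; "q": joint angles; "qvel": joint speeds; "joint_efforts": joint torques, N m; "tool_pos": TCP position; "tcp_rot": TCP orientation; "ft_force": force on the tool from outside, world axes, zero at the start; "moment": the same for the moment, N m; "opening": finger opening in mm; "gripper_force": force on a finger pad.
Only numpy, scipy, OpenCV 4.12 (cv2) and the standard library are available. Lean on these libraries where they do the work, as an engineer would, in place of code of your own. Each camera call takes 0.05 s, during which the arm holds its last target. There are 200 camera calls.

## Working session

There is one attempt and no reset: what is moved stays moved. The work goes in short steps, Python scripts to look and compute and a tool call to move; the robot and the scene stay as the last step left them, time stands still between calls to the robot, and variables do not carry over. Pictures are saved under pics/ and viewed, at most 10 in all, crops included, and the job is handed in when it is done.

Besides the shell and the picture viewer there is one more tool, called after ">>>" by a JSON object that holds its "fn" and its "kwargs", one argument or row to a line. jog_arm: Moves the arm, as the interface text tells. Its arguments: {"type":"object","properties":{"rows":{"type":"string"},"grip_force":{"type":"number"}},"required":["rows"]}

```bash
mkdir -p pics; cat > h.py <<'E'
import numpy as np, cv2, pickle
from bench import arm, capture
def snap(n,f):
    c=capture(n); cv2.imwrite(f'pics/{f}.png',c['image'][:,:,::-1]); pickle.dump(c,open(f'pics/{f}.pkl','wb')); return c
def load(f): return pickle.load(open(f'pics/{f}.pkl','rb'))
def ray(c,u,v):
    R=cv2.Rodrigues(np.array(c['rvec'],float))[0]; t=np.array(c['tvec'],float).ravel()
    o=-R.T@t; d=R.T@np.linalg.inv(c['camera_matrix'])@np.array([u,v,1.]); return o,d
def at(c,u,v,z):
    o,d=ray(c,u,v); return o+d*(z-o[2])/d[2]
def proj(c,P):
    return cv2.projectPoints(np.array(P,float).reshape(-1,1,3),np.array(c['rvec'],float),np.array(c['tvec'],float),np.array(c['camera_matrix'],float),None)[0].reshape(-1,2)
E
python3 - <<'E'
from h import *
a=snap('top','t0');b=snap('side','s0')
cv2.imwrite('pics/both.png',cv2.resize(np.hstack([a['image'],b['image']])[:,:,::-1],(800,250)))
for c in(a,b): print(ray(c,320,200)[0])
print(arm.sense())
E
```

```text
[ 458.79445646    7.24372575 1039.03663113]
[ 96.74628355 515.36559227 956.35810359]
{'t': 0.1, 'q': array([-1.42838304e+00,  3.13396203e-01,  1.49833876e+00, -5.49366548e-06,
        1.33099595e+00, -2.23398056e-01]), 'qvel': array([ 1.53075004e-03, -4.17776698e-04, -2.00638439e-03,  1.21214249e-03,
        1.83136037e-04, -7.63685763e-05]), 'joint_efforts': array([ 1.83694188e-03, -4.12904513e+01, -2.60142803e+01, -2.72365742e-04,
        3.00973908e-03,  3.61808802e-06]), 'tool_pos': array([ 187.75239027, -490.04331918,  230.79961358]), 'tcp_rot': array([ 9.83319061e-01,  1.81888153e-01,  2.03732702e-05, -5.68766807e-04]), 'ft_force': array([0.44542194, 0.20234813, 0.90428718]), 'moment': array([-0.00656917,  0.01582076, -0.03970885]), 'gripper_force': 0.0, 'opening': 85.3541360078996}
```

View pics/t0.png

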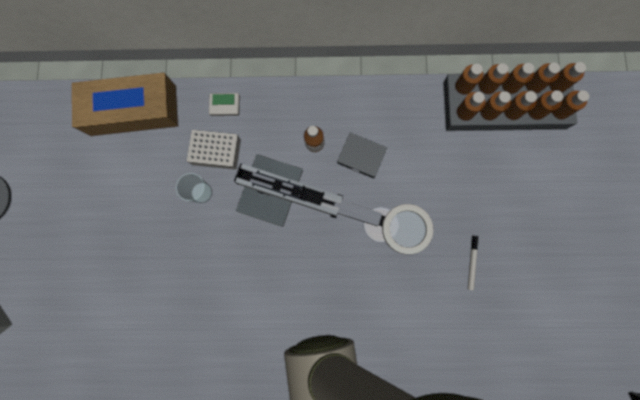

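View pics/s0.png

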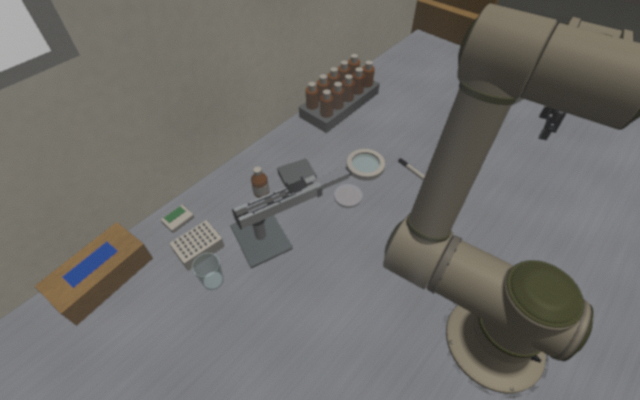

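The top view shows the lamp ring at about (408,229), the outer tube from (238,173) to (340,208) and the dish at about (382,225). I'll enlarge the tube.

```bash
python3 - <<'E'
from h import *
a=load('t0')
cv2.imwrite('pics/c1.png',cv2.resize(a['image'][150:230,230:350,::-1],None,fx=6.6,fy=6.6,interpolation=cv2.INTER_CUBIC))
L=at(a,408,229,141);e0=at(a,238,173,150);e1=at(a,340,209,150)
print(L,e0,e1,np.linalg.norm(e1-e0))
E
```

```text
[ 519.97470553 -157.37890989  141.        ] [649.12228161 221.99725793 150.        ] [564.9949875   -7.22034109 150.        ] 244.16819882468894
```

View pics/c1.png

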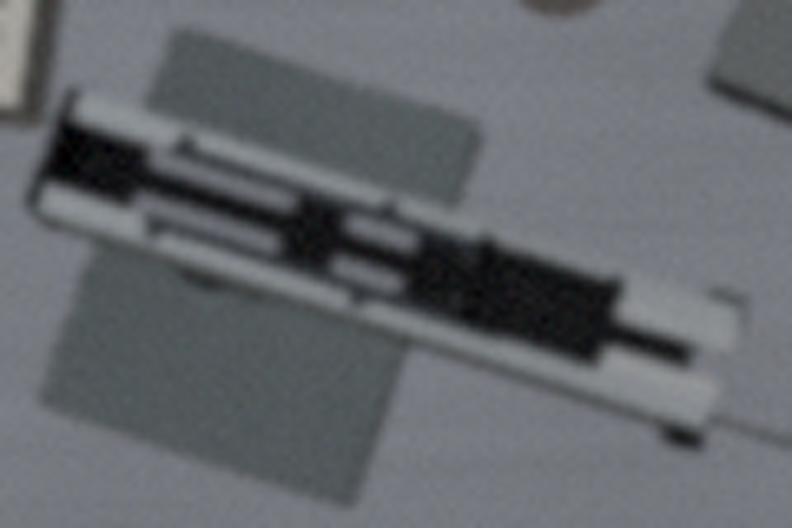

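The crop shows the saddle from about (485,265) to (612,320). A hole shows just +y of it at about (440,268) and the last hole is at about (315,230). The tube's centre line runs from (58,150) to (725,362).

```bash
python3 - <<'E'
from h import *
a=load('t0'); b=load('s0')
px=lambda u,v,z: at(a,230+u/6.6-.42,150+v/6.6-.42,z)
A=px(58,150,150);B=px(725,362,150);L=at(a,408,229,141)
d=(A-L)[:2]; d/=np.linalg.norm(d); 
yaw=np.arctan2(-d[0],d[1]); print('dir',d,'yaw',np.degrees(yaw), (A-B)[:2]/np.linalg.norm((A-B)[:2]))
for n,p in dict(A=A,B=B,L=L,s0=px(485,270,174.5),s1=px(610,322,174.5),h1=px(440,270,150),h2=px(315,230,150)).items():
  q=p[:2]-L[:2]; print(n,p.round(1),'along',(q@d-225).round(1),'perp',(q@[d[1],-d[0]]).round(1))
S=L[:2]+225*d; X=np.array([d[1],-d[0]]); print('saddle',S)
def P(x,y,z): return [*(S+x*X+y*d),z]
for c,n in((a,'a'),(b,'b')):
  im=cv2.resize(c['image'][:,:,::-1],None,fx=4,fy=4,interpolation=cv2.INTER_CUBIC)
  def poly(pts,col): cv2.polylines(im,[((proj(c,pts)+.5)*4).astype(int)],True,col,1)
  poly([P(-22,-65,150),P(22,-65,150),P(22,180,150),P(-22,180,150)],(0,0,255))
  poly([P(-15,-25,174.5),P(15,-25,174.5),P(15,25,174.5),P(-15,25,174.5)],(0,255,0))
  poly([P(56*np.cos(t),-225+56*np.sin(t),141) for t in np.linspace(0,6.28,40)],(255,0,0))
  for y in(44,88): poly([P(-12,y-10,150),P(12,y-10,150),P(12,y+10,150),P(-12,y+10,150)],(0,255,255))
  q=proj(c,P(0,0,150))[0]*4; x0=int(q[0]-350 if n=='a' else q[0]-320);y0=int(q[1]-180); cv2.imwrite(f'pics/o{n}.png',im[y0:y0+360,x0:x0+790])
ia,ib=cv2.imread('pics/oa.png'),cv2.imread('pics/ob.png')
cv2.imwrite('pics/ov.png',cv2.resize(np.vstack([ia[:300],ib[:300]]),(790,600)))
E
```

```text
dir [0.32641429 0.94522681] yaw -19.05128119092824 [0.31518108 0.94903155]
A [650.7 221.2 150. ] along 175.5 perp 0.0
B [575.2  -6.1 150. ] along -64.0 perp 2.8
L [ 520.  -157.4  141. ] along -225.0 perp 0.0
s0 [603.4  73.  174.5] along 19.9 perp 3.7
s1 [585.6  31.8 174.5] along -24.7 perp 0.3
h1 [607.7  90.1 150. ] along 37.5 perp 2.1
h2 [621.9 132.7 150. ] along 82.5 perp 1.7
saddle [593.41792017  55.29712125]
```

View pics/ov.png

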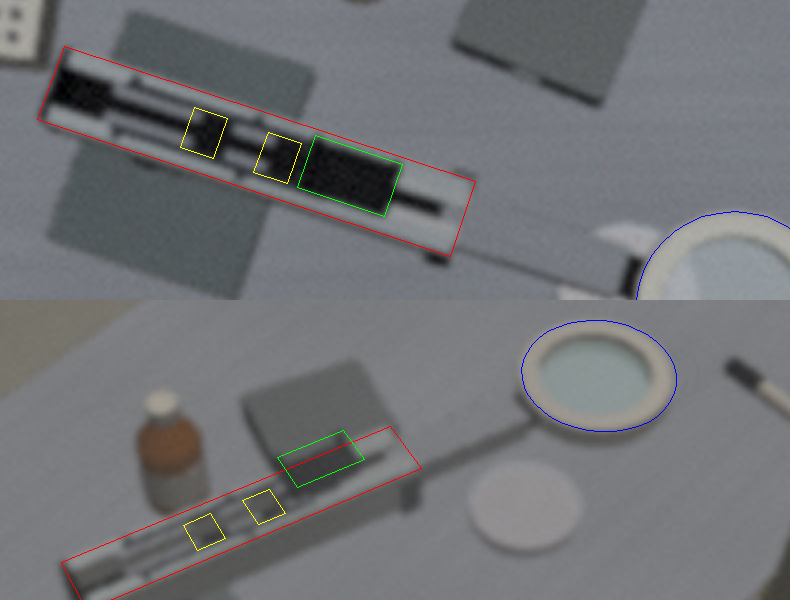

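The overlay fits within about 2 mm. The saddle is at about (593,55), stand +y is about (0.32,0.946), and the next hole is about 40 mm along. I'll transit with the fingers shut, turning 50° so that the closing axis lies across the boom.

Careful with the scale: shifts go in shares of 25 cm and turns go in shares of 60 degrees. That gives: 146 mm / 250 = 0.584, 110 mm / 250 = 0.44, 16 degrees / 60 = 0.2667.

>>> {"fn": "jog_arm", "kwargs": {
  "rows": "0.04 0.056 0.008 0 0 0.0167 1; 0.12 0.164 0.02 0 0 0.0667 1; 0.22 0.3 0.04 0 0 0.1333 1; 0.328 0.44 0.04 0 0 0.2 1; 0.432 0.584 0.04 0 0 0.2667 1",
  "grip_force": 30
}}

```text
t: 0.52
tool_pos: [293.1, -347.0, 241.4]
tcp_rot: [0.948, 0.319, 0.0, 0.0]
ft_force: [1.1, 1.0, -0.1]
opening: 25.6
gripper_force: 0.0
```

In the tool's units: 170 mm / 250 = 0.68, 136 mm / 250 = 0.544, 20 degrees / 60 = 0.3333.

>>> {"fn": "jog_arm", "kwargs": {
  "rows": "0.1 0.136 0 0 0 0.0667 1; 0.2 0.272 0 0 0 0.1333 1; 0.3 0.408 0 0 0 0.2 1; 0.4 0.544 0 0 0 0.2667 1; 0.5 0.68 0 0 0 0.3333 1"
}}

```text
t: 0.93
tool_pos: [416.2, -178.6, 241.4]
tcp_rot: [0.878, 0.479, 0.0, 0.0]
ft_force: [1.6, -1.0, -0.4]
opening: -0.1
gripper_force: 0.0
```

In the tool's units: 160 mm / 250 = 0.64, 136 mm / 250 = 0.544, 14 degrees / 60 = 0.2333.

>>> {"fn": "jog_arm", "kwargs": {
  "rows": "0.1 0.136 0 0 0 0.0667 1; 0.2 0.272 0 0 0 0.1333 1; 0.3 0.408 0 0 0 0.1833 1; 0.4 0.544 0 0 0 0.2167 1; 0.48 0.64 0 0 0 0.2333 1"
}}

```text
t: 1.35
tool_pos: [536.2, -17.8, 241.3]
tcp_rot: [0.813, 0.582, 0.0, -0.0]
ft_force: [-0.1, -0.9, 0.7]
opening: 0.0
gripper_force: 0.0
```

In the tool's units: 69 mm / 250 = 0.276, 68 mm / 250 = 0.272.

>>> {"fn": "jog_arm", "kwargs": {
  "rows": "0.08 0.108 -0.02 0 0 0 1; 0.14 0.192 -0.04 0 0 0 1; 0.184 0.248 -0.06 0 0 0 1; 0.204 0.272 -0.08 0 0 0 1; 0.208 0.276 -0.08 0 0 0 1"
}}

```text
t: 1.77
tool_pos: [587.2, 49.0, 219.9]
tcp_rot: [0.814, 0.581, -0.001, -0.001]
ft_force: [-0.4, -0.4, -0.0]
opening: -0.6
gripper_force: 0.0
```

```bash
python3 - <<'E'
from h import *
from scipy.spatial.transform import Rotation as R
s=arm.sense();print({k:np.round(s[k],3) for k in('t','tool_pos','ft_force','opening')}, R.from_quat(s['tcp_rot']).as_matrix().round(3))
w=snap('wrist','w1'); a=snap('top','t1')
T=s['tool_pos'];S=np.array([593.4,55.3]);d=np.array([.32,.947]);
print('saddle px in wrist',proj(w,[*S,162.5]), proj(w,[*(S+40*d),150]))
cv2.imwrite('pics/w1b.png',w['image'][:,:,::-1])
E
```

```text
{'t': np.float64(1.767), 'tool_pos': array([587.207,  48.996, 219.865]), 'ft_force': array([-0.366, -0.359, -0.04 ]), 'opening': np.float64(-0.622)} [[ 0.324  0.946 -0.002]
 [ 0.946 -0.324  0.   ]
 [-0.    -0.002 -1.   ]]
saddle px in wrist [[326.13998876 206.81524388]] [[325.90148036 136.73531156]]
```

View pics/w1.png

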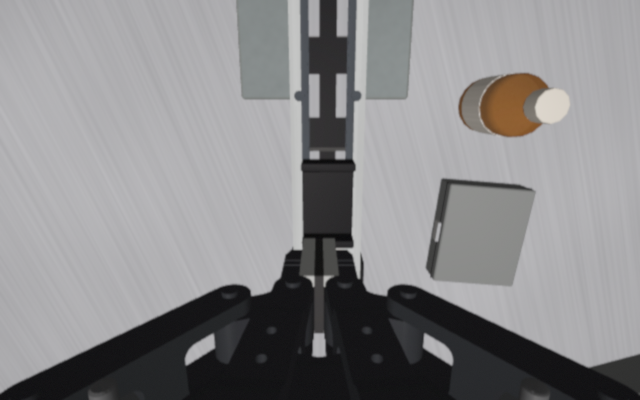

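The wrist view shows the saddle floor with its centre at about (328,203), +y lip at row ~165 and -y lip at row ~240. The next hole's +y edge is at row 117 and the last hole spans rows 36–74.

```bash
python3 - <<'E'
from h import *
w=load('w1'); d=np.array([.324,.946]);X=np.array([.946,-.324]);S=np.array([593.4,55.3])
for n,u,v,z in [('lip+top',328,161,174.5),('lip+top in',328,165.5,174.5),('lip- in top',328,236,174.5),('floor L',303,203,162.5),('floor R',353,203,162.5),('h1+',327,117,150),('h2-',327,74,150),('h2+',327,36,150),('tubeL',290,120,150),('tubeR',366,120,150)]:
  p=at(w,u,v,z)[:2]; print(n,p.round(1),'along',((p-S)@d).round(1),'x',((p-S)@X).round(1))
T=arm.sense()['tool_pos'][:2]; print('tcp',(T-S)@d,(T-S)@X)
E
```

```text
lip+top [603.5  82.8] along 29.3 x 0.6
lip+top in [602.7  80.5] along 26.8 x 0.6
lip- in top [589.8  41.9] along -13.8 x 0.9
floor L [581.2  61.9] along 2.3 x -13.7
floor R [609.2  52.4] along 2.4 x 15.9
h1+ [610.5 103.9] along 51.5 x 0.4
h2- [618.1 126.6] along 75.4 x 0.3
h2+ [624.4 145.6] along 95.4 x 0.1
tubeL [589.2 109.3] along 49.7 x -21.4
tubeR [631.7  94.8] along 49.8 x 23.5
tcp -9.508999717669957 -3.3556666433153297
```

```bash
python3 - <<'E'
from h import *
w=load('w1'); cv2.imwrite('pics/w1c.png',cv2.resize(w['image'][20:270,270:390,::-1],None,fx=2.4*1,fy=2.4,interpolation=cv2.INTER_CUBIC))
E
```

```text
(no output)
```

View pics/w1c.png

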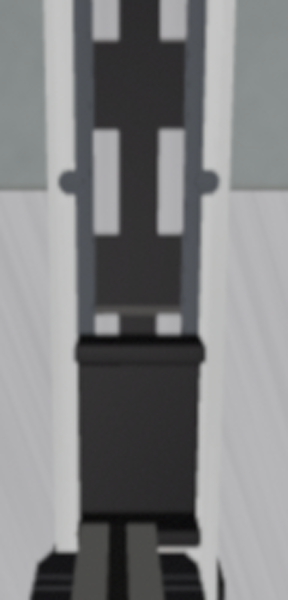

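Measured along the tube from my estimate: saddle centre about +3 ±2.5 mm, and the next hole about 38–41 mm beyond it. I'll descend above the floor and let it settle.

In the tool's units: -40 mm / 250 = -0.16, -38 mm / 250 = -0.152.

>>> {"fn": "jog_arm", "kwargs": {
  "rows": "0.008 0.008 -0.032 0 0 0 1; 0.012 0.012 -0.08 0 0 0 1; 0.012 0.012 -0.128 0 0 0 1; 0.012 0.012 -0.152 0 0 0 1; 0.012 0.012 -0.16 0 0 0 1"
}}

```text
t: 2.28
tool_pos: [590.0, 50.0, 180.3]
tcp_rot: [0.815, 0.58, -0.001, -0.001]
ft_force: [-0.8, -0.4, -0.0]
opening: -0.5
gripper_force: 0.0
```

```bash
python3 - <<'E'
from h import *
w=snap('wrist','w2'); a=snap('side','s2'); s=arm.sense();print(s['t'],s['tool_pos'],s['ft_force'],s['qvel'].round(3))
T=s['tool_pos']; q=proj(a,T)[0]; x,y=int(q[0]),int(q[1]); print(proj(w,T),q)
A=cv2.resize(w['image'][:,200:440,::-1],(360,600)); B=cv2.resize(a['image'][y-50:y+50,x-36:x+36,::-1],(432,600),interpolation=cv2.INTER_CUBIC)
cv2.imwrite('pics/v2.png',np.hstack([A,B]))
E
```

```text
2.3833 [590.51420042  50.2030267  181.41780854] [ 0.98793201 -0.4039818  -0.57666488] [ 0.004 -0.01  -0.018  0.001  0.003  0.001]
[[320.65323247 261.54755279]] [298.6803548 180.705787 ]
```

View pics/v2.png

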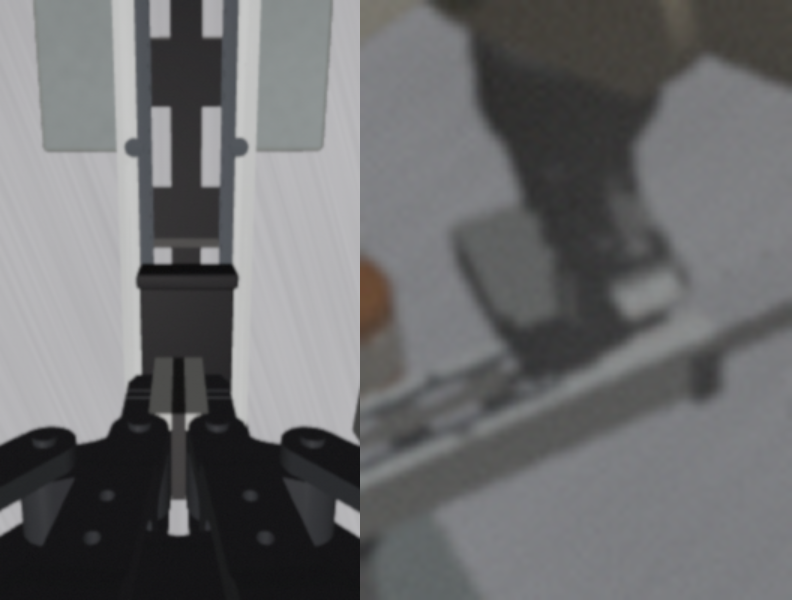

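The wrist view shows the +y lip's outer top edge at image row ~177, centred at column ~325. The fingertips are at column ~319 with their front edge at row ~239. The tip is still short of the saddle centre.

```bash
python3 - <<'E'
from h import *
w=load('w2'); d=np.array([.324,.946]);X=np.array([.946,-.324]);T=arm.sense()['tool_pos'][:2]
f=lambda u,v,z:((at(w,u,v,z)[:2]-T)@d,(at(w,u,v,z)[:2]-T)@X)
for n,u,v,z in [('lip outer',324.7,177,174.5),('lip inner',324.7,193,174.5),('lipL',291.5,185,174.5),('lipR',358,185,174.5),('floorL',294,230,162.5),('floorR',355,230,162.5),('tip front',319,239,181.4),('tipL',300,239,181.4),('tipR',338,239,181.4),('h1+',320,124.5,150),('h1-',320,163,150),('h2+',320,25,150),('h2-',320,70.7,150)]:
  print(n,np.round(f(u,v,z),1))
E
```

```text
lip outer [36.3  1.8]
lip inner [29.2  1.8]
lipL [ 32.8 -12.6]
lipR [32.7 16.2]
floorL [  7.7 -12.8]
floorR [ 7.6 16.7]
tip front [10.5 -0.7]
tipL [10.6 -8.9]
tipR [10.5  7.5]
h1+ [57.  -0.2]
h1- [38.3 -0.2]
h2+ [ 1.008e+02 -1.000e-01]
h2- [81.5 -0.1]
```

Saddle centre lies about 10.5 mm ahead and 1.5 mm right of the TCP. I'll shift there and lower to just above the floor.

>>> {"fn": "jog_arm", "kwargs": {
  "rows": "0.008 0.016 0 0 0 0 1; 0.02 0.036 0 0 0 0 1; 0.02 0.036 -0.004 0 0 0 1; 0.02 0.036 -0.024 0 0 0 1; 0.02 0.036 -0.048 0 0 0 1"
}}

```text
t: 2.8
tool_pos: [595.8, 59.8, 169.2]
tcp_rot: [0.814, 0.581, 0.0, 0.0]
ft_force: [-0.1, 0.0, -0.2]
opening: -0.0
gripper_force: 0.0
```

In the tool's units: -4 mm / 250 = -0.016, -3 mm / 250 = -0.012.

>>> {"fn": "jog_arm", "kwargs": {
  "rows": "0 0 0 0 0 0 1; 0 0 -0.004 0 0 0 1; 0 0 -0.008 0 0 0 1; 0 0 -0.012 0 0 0 1; 0 0 -0.016 0 0 0 1"
}}

```text
t: 3.22
tool_pos: [595.7, 59.6, 165.3]
tcp_rot: [0.814, 0.58, 0.0, 0.0]
ft_force: [-1.3, -0.3, -0.1]
opening: -0.1
gripper_force: 0.0
```

>>> {"fn": "jog_arm", "kwargs": {
  "rows": "0 0 -0.004 0 0 0 1; 0 0 -0.008 0 0 0 1; 0 0 -0.012 0 0 0 1; 0 0 -0.014 0 0 0 1; 0 0 -0.016 0 0 0 1"
}}

```text
t: 3.63
tool_pos: [595.7, 59.6, 161.7]
tcp_rot: [0.814, 0.58, 0.0, 0.0]
ft_force: [-1.0, 0.1, 3.4]
opening: 0.0
gripper_force: 2.1
```

In the tool's units: -4 mm / 250 = -0.016, -3.5 mm / 250 = -0.014.

>>> {"fn": "jog_arm", "kwargs": {
  "rows": "0 0 -0.004 0 0 0 1; 0 0 -0.008 0 0 0 1; 0 0 -0.012 0 0 0 1; 0 0 -0.014 0 0 0 1; 0 0 -0.016 0 0 0 1"
}}

```text
t: 4.05
tool_pos: [595.8, 59.6, 157.9]
tcp_rot: [0.814, 0.58, 0.0, 0.0]
ft_force: [-1.7, -0.4, 7.2]
opening: -0.1
gripper_force: 3.6
```

In the tool's units: 2.8 mm / 250 = 0.0112, 1.9 mm / 250 = 0.0076.

>>> {"fn": "jog_arm", "kwargs": {
  "rows": "0 0 -0.002 0 0 0 1; 0 0 -0.004 0 0 0 1; 0.0012 0.0036 -0.004 0 0 0 1; 0.0024 0.0076 -0.004 0 0 0 1; 0.004 0.0112 -0.004 0 0 0 1"
}}

```text
t: 4.47
tool_pos: [596.7, 62.3, 157.0]
tcp_rot: [0.814, 0.58, 0.0, 0.0]
ft_force: [-2.9, -1.3, 7.7]
opening: 0.3
gripper_force: 4.0
```

In the tool's units: 8.5 mm / 250 = 0.034, 2.9 mm / 250 = 0.0116.

>>> {"fn": "jog_arm", "kwargs": {
  "rows": "0.0024 0.0076 0 0 0 0 1; 0.0052 0.0152 0 0 0 0 1; 0.0076 0.0228 0 0 0 0 1; 0.0104 0.0304 0 0 0 0 1; 0.0116 0.034 0 0 0 0 1"
}}

```text
t: 4.88
tool_pos: [599.6, 70.9, 157.0]
tcp_rot: [0.814, 0.58, 0.0, 0.0]
ft_force: [-3.1, -0.4, 8.7]
opening: -0.1
gripper_force: 4.0
```

In the tool's units: 5.7 mm / 250 = 0.0228, 1.4 mm / 250 = 0.0056.

>>> {"fn": "jog_arm", "kwargs": {
  "rows": "0.002 0.0056 0 0 0 0 1; 0.004 0.0112 0 0 0 0 1; 0.006 0.0172 0 0 0 0 1; 0.0076 0.0228 0 0 0 0 1; 0.0076 0.0228 0 0 0 0 1"
}}

```text
t: 5.3
tool_pos: [601.6, 76.7, 157.0]
tcp_rot: [0.814, 0.58, 0.0, 0.0]
ft_force: [-3.1, -0.7, 8.1]
opening: 0.3
gripper_force: 4.0
```

```bash
python3 - <<'E'
from h import *
w=snap('wrist','w3'); s=arm.sense();print(s['t'],s['tool_pos'],s['ft_force'])
d=np.array([.324,.946])
a=load('w2')
cv2.imwrite('pics/v3.png',cv2.resize(w['image'][100:300,240:400,::-1],None,fx=3,fy=3,interpolation=cv2.INTER_CUBIC))
E
```

```text
5.35 [601.58119588  76.68573043 157.06798487] [-3.46939691  0.25211422  7.99344475]
```

View pics/v3.png

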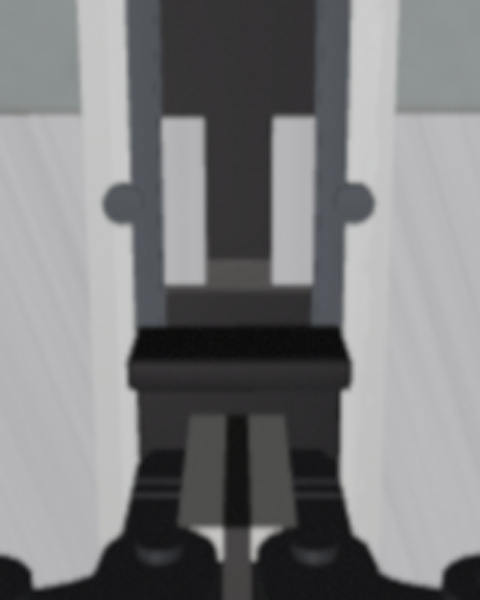

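```bash
python3 - <<'E'
from h import *
d=np.array([.324,.946]);T2=np.array([590.51,50.2])
w=load('w2');w3=load('w3');T3=np.array([601.58,76.69])
f=lambda c,u,v,z:round((at(c,u,v,z)[:2]-T2)@d,1)
print('T3',(T3-T2)@d)
print('lip w2',f(w,324,183.5,174.5),f(w,324,193,174.5),'lip w3',f(w3,320,219.5,169.5),f(w3,320,229,169.5))
print('front w3',f(w3,319,238,157), 'h1+ w3',f(w3,319,139,150),'h1+ w2',f(w,320,124.5,150),'h1- edge w3',f(w3,319,195.5,150))
E
```

```text
T3 28.64622000000001
lip w2 33.4 29.2 lip w3 52.2 48.2
front w3 39.5 h1+ w3 81.3 h1+ w2 57.0 h1- edge w3 56.7
```

The tube has followed by friction and is about 18.5 mm in, with the shoulder now under the slot. I'll lift clear of the floor, so the slot holds the button, and then push on the +y lip.

In the tool's units: 7 mm / 250 = 0.028, 6.5 mm / 250 = 0.026.

>>> {"fn": "jog_arm", "kwargs": {
  "rows": "0 0 0.004 0 0 0 1; 0 0 0.012 0 0 0 1; 0 0 0.02 0 0 0 1; 0 0 0.026 0 0 0 1; 0 0 0.028 0 0 0 1"
}}

```text
t: 5.77
tool_pos: [601.4, 76.6, 163.2]
tcp_rot: [0.814, 0.58, -0.0, -0.0]
ft_force: [0.2, 0.0, 0.2]
opening: -0.1
gripper_force: 0.0
```

In the tool's units: 6.6 mm / 250 = 0.0264, 5.7 mm / 250 = 0.0228.

>>> {"fn": "jog_arm", "kwargs": {
  "rows": "0.002 0.0056 0 0 0 0 1; 0.004 0.0112 0 0 0 0 1; 0.006 0.0172 0 0 0 0 1; 0.0076 0.0228 0 0 0 0 1; 0.0092 0.0264 0 0 0 0 1"
}}

```text
t: 6.18
tool_pos: [603.5, 82.8, 163.1]
tcp_rot: [0.814, 0.58, -0.001, 0.0]
ft_force: [-2.6, -4.6, 1.8]
opening: 0.3
gripper_force: 2.9
```

In the tool's units: 4.7 mm / 250 = 0.0188, 3.8 mm / 250 = 0.0152.

>>> {"fn": "jog_arm", "kwargs": {
  "rows": "0.0012 0.0036 0 0 0 0 1; 0.0024 0.0076 0 0 0 0 1; 0.004 0.0112 0 0 0 0 1; 0.0052 0.0152 0 0 0 0 1; 0.0064 0.0188 0 0 0 0 1"
}}

```text
t: 6.6
tool_pos: [604.9, 87.1, 163.1]
tcp_rot: [0.814, 0.58, -0.001, 0.0]
ft_force: [-3.6, -5.0, 0.1]
opening: 0.0
gripper_force: 3.0
```

In the tool's units: 4.7 mm / 250 = 0.0188, 1.5 mm / 250 = 0.006.

>>> {"fn": "jog_arm", "kwargs": {
  "rows": "0.0012 0.0036 0.004 0 0 0 1; 0.0024 0.0076 0.006 0 0 0 1; 0.004 0.0112 0.006 0 0 0 1; 0.0052 0.0152 0.006 0 0 0 1; 0.0064 0.0188 0.006 0 0 0 1"
}}

```text
t: 7.02
tool_pos: [606.0, 90.8, 163.4]
tcp_rot: [0.815, 0.58, -0.003, 0.0]
ft_force: [-3.0, -10.5, -5.9]
opening: 0.3
gripper_force: 5.1
```

```bash
cat > lip.py <<'E'
from h import *
import sys
w=snap('wrist',sys.argv[1]); s=arm.sense(); g=w['image'][:,:,1].astype(float)
print(round(s['t'],2),s['tool_pos'].round(2),s['ft_force'].round(1),'along',round((s['tool_pos'][:2]-[590.51,50.2])@[.324,.946],2))
print('rail-side col profile rows196-246', g[196:246,300:304].mean(1).round().astype(int))
r=g[215:235,260:380].mean(0); print('lip cols',np.flatnonzero(r<75)[[0,-1]]+260)
E
python3 lip.py w4
```

```text
7.07 [606.09  91.02 163.4 ] [-2.  -8.2 -5.7] along 43.66
rail-side col profile rows196-246 [177 177 177 176 177 177 176 177 177 177 177 177 177 177 177 177 177 177
 178 178 177 174 152 102  45  15  12  12  14  12  12  14  13  15  20  32
  43  49  49  46  44  42  40  38  41  48  55  56  56  58]
lip cols [288 353]
```

The upward shift dragged the lip up by friction and raised the rubbing. I'll relieve that by lowering slightly.

In the tool's units: -2 mm / 250 = -0.008, -1 mm / 250 = -0.004.

>>> {"fn": "jog_arm", "kwargs": {
  "rows": "0 0 -0.004 0 0 0 1; 0 0 -0.008 0 0 0 1; 0 0 -0.008 0 0 0 1; 0 0 -0.008 0 0 0 1; 0 0 -0.008 0 0 0 1"
}}

```text
t: 7.48
tool_pos: [606.8, 92.1, 162.8]
tcp_rot: [0.814, 0.58, -0.001, 0.0]
ft_force: [-2.4, -5.3, 0.9]
opening: 0.3
gripper_force: 2.8
```

```bash
python3 lip.py w5
```

```text
7.53 [606.78  92.06 162.78] [-2.  -4.5  0.8] along 44.87
rail-side col profile rows196-246 [176 176 176 176 176 176 176 176 176 176 176 176 176 176 176 176 176 177
 177 177 177 174 160 122  62  18  13  14  13  13  12  14  14  14  20  29
  41  48  49  48  46  43  41  38  39  47  55  57  57  58]
lip cols [287 352]
```

In the tool's units: 3.8 mm / 250 = 0.0152, 3 mm / 250 = 0.012.

>>> {"fn": "jog_arm", "kwargs": {
  "rows": "0.0012 0.0032 0 0 0 0 1; 0.002 0.006 0 0 0 0 1; 0.0032 0.0092 0 0 0 0 1; 0.004 0.012 0 0 0 0 1; 0.0052 0.0152 0 0 0 0 1"
}}

```text
t: 7.95
tool_pos: [608.1, 96.0, 162.9]
tcp_rot: [0.814, 0.58, -0.0, 0.0]
ft_force: [-2.6, -4.9, 1.3]
opening: -0.2
gripper_force: 2.5
```

```bash
python3 lip.py w6
```

```text
8.0 [608.22  96.2  162.99] [-0.9 -2.6  3. ] along 49.26
rail-side col profile rows196-246 [176 176 176 176 176 176 176 176 176 176 177 176 176 176 176 176 176 177
 176 176 176 174 160 121  61  18  12  12  13  14  13  12  13  14  19  30
  40  48  50  48  45  44  40  38  39  46  54  57  57  58]
lip cols [287 352]
```

In the tool's units: 2.8 mm / 250 = 0.0112, 2.4 mm / 250 = 0.0096.

>>> {"fn": "jog_arm", "kwargs": {
  "rows": "0.0008 0.0024 0 0 0 0 1; 0.0016 0.0048 0 0 0 0 1; 0.0024 0.0072 0 0 0 0 1; 0.0032 0.0096 0 0 0 0 1; 0.004 0.0112 0 0 0 0 1"
}}

```text
t: 8.42
tool_pos: [609.3, 99.5, 162.8]
tcp_rot: [0.814, 0.58, 0.0, -0.0]
ft_force: [-0.5, -2.6, 1.7]
opening: -0.0
gripper_force: 1.0
```

```bash
python3 lip.py w7
```

```text
8.47 [609.33  99.55 162.77] [ 0.2 -1.7  2.1] along 52.78
rail-side col profile rows196-246 [176 176 176 176 176 176 176 176 176 176 176 176 176 176 176 177 176 176
 177 176 176 177 176 176 171 145  86  30  14  13  13  13  13  13  13  14
  14  17  26  38  46  49  48  46  43  41  38  37  43  52]
lip cols [286 353]
```

The lip image has shifted and the side force dropped while an upward force appeared, so the button seems to have popped. I'll ease back, lift, and look.

In the tool's units: 22 mm / 250 = 0.088, 12 mm / 250 = 0.048.

>>> {"fn": "jog_arm", "kwargs": {
  "rows": "-0.0008 -0.002 0.004 0 0 0 1; -0.0024 -0.0072 0.012 0 0 0 1; -0.0048 -0.0144 0.024 0 0 0 1; -0.008 -0.024 0.048 0 0 0 1; -0.012 -0.036 0.088 0 0 0 1"
}}

```text
t: 8.88
tool_pos: [605.8, 90.1, 184.8]
tcp_rot: [0.814, 0.58, -0.001, -0.001]
ft_force: [-0.2, 0.3, 0.5]
opening: -0.3
gripper_force: 0.0
```

```bash
python3 lip.py w8|head -1; python3 - <<'E'
from h import *
w=load('w8'); cv2.imwrite('pics/v8.png',cv2.resize(w['image'][50:250,240:400,::-1],None,fx=3,fy=3,interpolation=cv2.INTER_CUBIC))
E
```

```text
8.93 [606.75  89.49 187.75] [ 0.7 -0.8  2.7] along 42.43
```

View pics/v8.png

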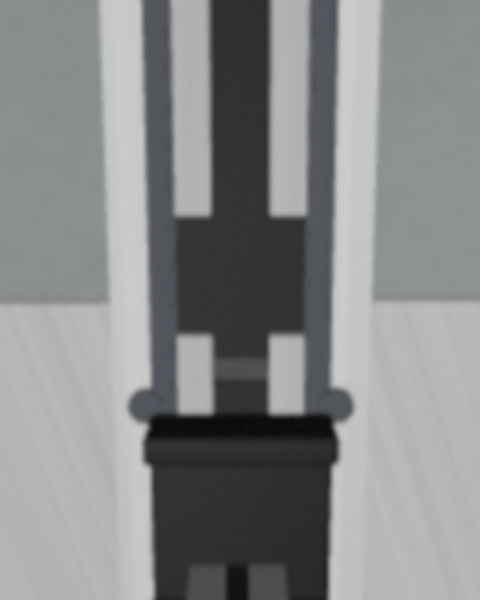

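The view shows the lip's top from row ~196 to ~205 (crop 438–465), 64 px wide, and the last hole at rows 122–161. I'll compute the travel and saddle height.

```bash
python3 - <<'E'
from h import *
d=np.array([.324,.946]);X=np.array([.946,-.324]);T2=np.array([590.51,50.2])
w2=load('w2');w8=load('w8')
f=lambda c,u,v,z:(at(c,u,v,z)[:2]-T2)@d
g=lambda c,a,b,v,z:(at(c,b,v,z)-at(c,a,v,z))[:2]@X
print('h2 w2',f(w2,320,25,150),f(w2,320,70.7,150),'w8',f(w8,320,122,150),f(w8,320,161,150))
print('lip w2',f(w2,324,183.5,174.5),f(w2,324,193,174.5))
for z in(170.5,174.5): print(z,'lip w8',f(w8,320,196,z),f(w8,320,205,z),'width',g(w8,288.3,352.7,200,z))
print('ref width w2 174.5',g(w2,291.5,358,188,174.5))
# auto edges of lip columns
for c,r in((w2,slice(186,191)),(w8,slice(198,203))):
  p=c['image'][r,270:380].mean((0,2)); k=np.flatnonzero(np.diff(np.sign(p-90))); print([round(270+i+(p[i]-90)/(p[i]-p[i+1]),2) for i in k])
E
```

```text
h2 w2 100.8483336025019 81.47933175738129 w8 101.02536313789568 81.644160627836
lip w2 33.42704944335003 29.194219235625475
170.5 lip w8 68.65505793362257 64.33450140669589 width 29.78392567508365
174.5 lip w8 69.70717230547196 65.49720173493787 width 29.02159705251445
ref width w2 174.5 28.817227746146123
[np.float64(291.0), np.float64(357.74)]
[np.float64(287.88), np.float64(351.97)]
```

Lip width matches the fully-up height (28.9 mm at z 174.5, as at the start), and travel is about 36.5 mm, i.e. the next hole. I'll confirm with a light touch on the floor.

In the tool's units: -20 mm / 250 = -0.08, -19 mm / 250 = -0.076.

>>> {"fn": "jog_arm", "kwargs": {
  "rows": "0 0 -0.024 0 0 0 1; 0 0 -0.048 0 0 0 1; 0 0 -0.068 0 0 0 1; 0 0 -0.076 0 0 0 1; 0 0 -0.08 0 0 0 1"
}}

```text
t: 9.35
tool_pos: [605.8, 90.3, 163.7]
tcp_rot: [0.814, 0.58, -0.001, -0.001]
ft_force: [0.3, 0.6, 0.8]
opening: 0.2
gripper_force: 0.0
```

In the tool's units: -2 mm / 250 = -0.008, -1.5 mm / 250 = -0.006.

>>> {"fn": "jog_arm", "kwargs": {
  "rows": "0 0 -0.002 0 0 0 1; 0 0 -0.004 0 0 0 1; 0 0 -0.006 0 0 0 1; 0 0 -0.008 0 0 0 1; 0 0 -0.008 0 0 0 1"
}}

```text
t: 9.77
tool_pos: [606.2, 90.2, 162.8]
tcp_rot: [0.814, 0.58, 0.0, 0.0]
ft_force: [0.2, 0.0, -0.2]
opening: -0.1
gripper_force: 0.0
```

In the tool's units: -1.2 mm / 250 = -0.0048, -0.9 mm / 250 = -0.0036.

>>> {"fn": "jog_arm", "kwargs": {
  "rows": "0 0 -0.0012 0 0 0 1; 0 0 -0.0024 0 0 0 1; 0 0 -0.0036 0 0 0 1; 0 0 -0.0048 0 0 0 1; 0 0 -0.0048 0 0 0 1"
}}

```text
t: 10.18
tool_pos: [606.3, 90.2, 161.9]
tcp_rot: [0.814, 0.58, 0.0, 0.0]
ft_force: [-0.5, -0.3, 4.2]
opening: -0.1
gripper_force: 2.0
```

The floor is back at its rest height, so the button is fully up. Now lift well clear.

In the tool's units: 48 mm / 250 = 0.192, 28 mm / 250 = 0.112.

>>> {"fn": "jog_arm", "kwargs": {
  "rows": "0 0 0.004 0 0 0 1; 0 0 0.016 0 0 0 1; 0 0 0.048 0 0 0 1; 0 0 0.112 0 0 0 1; 0 0 0.192 0 0 0 1"
}}

```text
t: 10.6
tool_pos: [605.7, 90.2, 209.4]
tcp_rot: [0.814, 0.58, -0.001, -0.001]
ft_force: [0.9, 0.9, 1.2]
opening: 0.0
gripper_force: 0.0
```

In the tool's units: 30 mm / 250 = 0.12, 25 mm / 250 = 0.1.

>>> {"fn": "jog_arm", "kwargs": {
  "rows": "0 0 0.06 0 0 0 1; 0 0 0.1 0 0 0 1; 0 0 0.12 0 0 0 1; 0 0 0.12 0 0 0 1; 0 0 0.12 0 0 0 1"
}}

```text
t: 11.02
tool_pos: [606.0, 90.2, 238.9]
tcp_rot: [0.814, 0.58, -0.0, -0.0]
ft_force: [0.0, 0.6, -0.7]
opening: -0.0
gripper_force: 0.0
```

```bash
python3 - <<'E'
from h import *
a=snap('top','t9'); b=load('t0')
x=[q['image'][160:300,340:460].astype(float) for q in(b,a)]
A=np.hstack([cv2.resize(i['image'][130:270,230:450,::-1],(396,252)) for i in(b,a)]); cv2.imwrite('pics/v9.png',A); print(arm.sense()['tool_pos'])
E
```

```text
[605.9059501   90.21416854 238.569727  ]
```

View pics/v9.png

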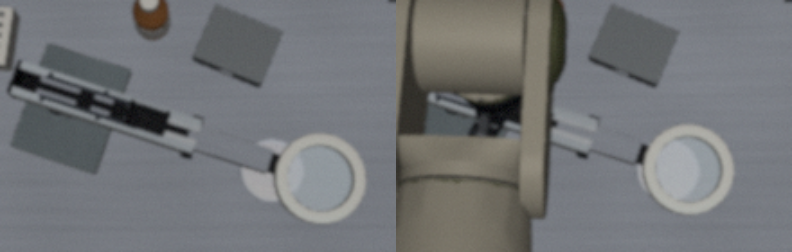

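The ring has moved from (320,178) to (688-396,169), about one hole's travel, and now sits over the dish. The slide box has not moved.

```bash
python3 -c "
from bench import arm
print(arm.close_job())"
```

```text
the job is handed in; nothing more can be done
None
```

The boom is one hole shorter: the button is fully up in the next hole, the lamp is over the culture dish, the arm is clear of everything, and I handed the job in after about 11 s of robot time.

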